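Prime a newly fitted gear pump from the test bench's control desk

TASK

Prime the gear pump that has just been bolted to the test bench, from the sloping control desk: switch the supply on by pressing the far, raised end of the red rocker right down, next press the blue reset button fully in with the fingertips and let it come right out again, then press the white jog button fully in with the fingertips and keep it in; it is a hold-to-run button, so the program finishes while still holding it down. Press no button before the supply is on, and leave the green start button, the red stop button and the red emergency-stop mushroom alone. Nothing is picked up: the loose pumps, tools and parts stay where they stand.

Things in the scene. Friction and masses are not known exactly. Their poses are not given: they have to be found in the camera images.
- desk: Grey control desk screwed to the bench: 250 mm deep (x), 340 wide (y), 106 high. Origin under its middle on the bench; x to its back, y to its left. Dark panel slopes up 15 degrees to the back, 53 to 103 mm high, then a flat ledge. Front row: reset, jog, start in any order 65 mm apart, stop at right. Back row, 100 mm on: rocker and emergency stop at either end, small pilot lamps 10 mm high between.
- supply_switch: Supply switch: black bezel 58 (x) by 46 mm, 8 high, red rocker 44 (x) by 32 mm. Origin in the middle of its foot on the panel, z square to the panel, x up the slope. The rocker pivots about y in its middle. Off: near half lies level at 12 mm along z; far half (white line) rises to 18 mm at its edge, x = +21 mm. Press the far half near x = +14 mm down to 12 mm height.
- supply (a joint): Angle of the supply rocker, rad: 0 off, 0.26 on (far half down, near half raised). Takes about 3 N and stays where it is left.
- reset_button: Blue reset push-button. Origin in the middle of its foot on the panel, z square to the panel (away from it), x up the slope. Steel collar 30 mm across and 6 mm high; in it the round cap, 24 mm across, whose flat top stands 18 mm above the origin along z when out and 13 mm when fully in.
- reset (a joint): How far the blue cap is pressed, m: 0 out, 0.005 fully in. A spring returns it: 2 N to start, 6 N fully in.
- jog_button: White jog push-button (hold to run). Origin in the middle of its foot on the panel, z square to the panel (away from it), x up the slope. Steel collar 30 mm across and 6 mm high; in it the round cap, 24 mm across, whose flat top stands 18 mm above the origin along z when out and 13 mm when fully in.
- jog (a joint): How far the white cap is pressed, m: 0 out, 0.005 fully in. A spring returns it: 2 N to start, 6 N fully in.
- start_button: Green start push-button, not to be pressed. Origin in the middle of its foot on the panel, z square to the panel (away from it), x up the slope. Steel collar 30 mm across and 6 mm high; in it the round cap, 24 mm across, whose flat top stands 18 mm above the origin along z when out and 13 mm when fully in.
- start (a joint): How far the green cap is pressed, m (0 to 0.005).
- stop_button: Red stop push-button, not to be pressed. Origin in the middle of its foot on the panel, z square to the panel (away from it), x up the slope. Steel collar 30 mm across and 6 mm high; in it the round cap, 24 mm across, whose flat top stands 18 mm above the origin along z when out and 13 mm when fully in.
- stop (a joint): How far the red stop cap is pressed, m (0 to 0.005).
- estop_unit: Emergency stop, not to be pressed: red mushroom 40 mm across on a yellow disc 60 mm across; its top stands 37 mm above the origin along z. Origin in the middle of its foot on the panel, z square to the panel.
- estop (a joint): How far the emergency-stop mushroom is pressed, m (0 to 0.005).
- pump_alu_c (a point): Loose bare-aluminium gear pump standing shaft up on the bench left of the desk, about 100 x 76 mm and 120 mm high; point on its axis 50 mm up.
- pump_black_c (a point): Loose gear pump with black flange standing shaft up on the bench right of the desk, about 85 x 65 mm and 102 mm high; point on its axis 43 mm up.
- filter_c (a point): Loose black spin-on oil filter standing on the bench right of the desk, 76 mm across, 128 mm high; its centre.
- adapter_c (a point): Loose steel and brass hose adapter standing on the desk's ledge, 32 mm across, 42 mm high; its centre.
- thread_jar_c (a point): Small loose jar with blue cap on the desk's ledge, 48 mm across, 50 mm high; its centre.
- wrench_grip (a point): Loose steel wrench, 180 mm long, lying on the bench in front of the desk; the middle of its handle.
- screwdriver_grip (a point): Loose screwdriver with orange handle, 180 mm long, lying on the bench left of the desk; the middle of its handle.

How it is judged:
By the outcome, as a careful person would: the job done as asked, in the order asked, and still so for the second after the job is handed in, while the arm keeps its last pose, push and grip.
It also fails if it takes over 45 s, if anything falls off the work surface, if the arm or the gripper's body presses on something with over 40 N, if the wrist force passes 120 N, or if a joint passes its speed limit or range.

ROBOT

A 6-joint arm with a two-finger parallel gripper is mounted at the origin on the work surface. World frame = base frame: x ahead of the robot, y to its left, z up, the work surface at z = 0. Lengths are in m, angles in rad, forces in N, time in s.
With the tool pointing down it reaches from about 0.25 to 0.8 m from the base axis. Payload 3.9 kg.
Tool frame: the origin (TCP) lies on the centre line of the jaws, within the pads' length; the fingertips stand bot.nose_length ahead of it and the grasp point (between the pads) lies 8 mm behind it (bot.nose_length is the distance from the TCP to the fingertips, in m); z points along the fingers, y is the direction in which the jaws open and shut (so a half turn about z gives the same grasp; the last joint's range is limited). The gripper opens to 85 mm and grips with 20 to 120 N. Pads are 22 mm wide; open, the fingers measure 114 mm over their backs; the gripper's body (76 mm by 85 mm) begins 54 mm behind the grasp point. The pads swing forward as they close: fully open they stand 13 mm farther back than shut.
Start: joints at [1.315, 0.26, -0.138, 1.173, 0, 1.571], TCP at [0.133, 0.508, 0.242] pointing down, gripper open.
Joint ranges: [-2.78, 2.78], [-0.83, 1.72], [-1.28, 1.37], [-1.9, 2.12], [-1.57, 1.48], [-3.14, 3.14]. Speed limits (rad/s): [2.57, 2.57, 3.14, 3.14, 3.14, 3.14].

INTERFACE

Orientations are given as a unit quaternion [w, x, y, z].
In Python, from station import bot gives the robot as it stands.
- The arm moves only by the shell command python3 -m handwheel 'ROWS' [FORCE]. ROWS is JSON, a list of rows, each a list of 3 entries, a list of its own where there are three numbers: the turn, a rotation vector about the tool's x, y, z in rad, then the shift along the tool's x, y, z in cm, then the gripper's target within -1 to 1 (shut at 1, half-way at 0, fully open at -1). In form: [[[wx, wy, wz], [dx, dy, dz], claw], ...]. A call has 1 to 12 rows; each row shifts and turns the commanded pose from where the row before left it, along the tool's axes as they then stand; what a row does not reach is not made up. A row lasts 1/10 s, in which the tool goes at most 50 mm and 8.59 degrees, less where a joint would pass 70% of its speed; a pose out of reach is approached as far as the arm can. A call with a gripper value outside its range is refused whole. The fingers move at their own pace and stop on an object; FORCE is the grip in N (left out, the last holds). Time passes only in rows, so rows that do not move let the fingers close. It gives the time, the measured TCP pose, the force and the opening at its end, in the units of the state.
- bot.get_state(): the state, without advancing time (a new reading comes with each control period).
- bot.read_camera(name): name is "scene" or "top"; returns the picture (384x512x3 uint8, blue, green, red); there is no depth.
- bot.get_calibration(name): a dict with "K" (3x3 intrinsics, pixels), "dist" ([k1, k2, p1, p2, k3] as OpenCV has them; the pictures are not rectified), "rvec" (rotation vector, rad) and "tvec" (3), from world to camera coordinates, as OpenCV has them. Camera axes: x right, y down, z forward; pixel columns grow to the right and rows downward; lengths in m; the calibration is good to about 2 mm. A picture is of the moment at which its call begins. get_calibration takes no time and is no camera call.
- bot.sign_off(): hands the job in, once; it reports no verdict.
The state is a dict: "clock": time; "joint_positions": joint angles; "joint_vel": joint speeds; "effort": joint torques, N m; "eef_pos": TCP position; "eef_rot": TCP orientation; "contact_force": force on the tool from outside, world axes, zero at the start; "wrist_torque": the same for the moment, N m; "width": opening from 0.0 (shut) to 1.0 (fully open).
Only numpy, scipy, OpenCV 4.12 (cv2) and the standard library are available. Lean on these libraries where they do the work, as an engineer would, in place of code of your own. Each camera call takes 0.05 s, during which the arm holds its last target. There are 200 camera calls.

## Working session

There is one attempt and no reset: what is moved stays moved. The work goes in short steps, Python scripts to look and compute and a shell command to move; the robot and the scene stay as the last step left them, time stands still between calls to the robot, and variables do not carry over. Pictures are saved under pics/ and viewed, about 8 in all and at most 12, crops included, and the job is handed in when it is done.

```bash
mkdir -p pics; ls; python3 - <<'E'
from station import bot
import cv2
for n in("scene","top"):
    cv2.imwrite(f"pics/{n}0.png",cv2.resize(bot.read_camera(n),(800,600),interpolation=cv2.INTER_CUBIC))
    c=bot.get_calibration(n);print(n,c)
print(bot.nose_length,bot.get_state())
E
```

```text
pics
scene {'K': array([[422.26856827,   0.        , 251.89630031],
       [  0.        , 422.26856827, 192.33384917],
       [  0.        ,   0.        ,   1.        ]]), 'dist': array([-0.00142697,  0.        ,  0.        ,  0.        ,  0.        ]), 'rvec': array([ 1.61462777,  2.14310904, -0.67003708]), 'tvec': array([ 0.15981928, -0.4022301 ,  1.37961466])}
top {'K': array([[485.30604685,   0.        , 255.55854423],
       [  0.        , 485.30604685, 197.0175795 ],
       [  0.        ,   0.        ,   1.        ]]), 'dist': array([-0.20525575,  0.        ,  0.        ,  0.        ,  0.        ]), 'rvec': array([ 2.14587462, -2.14169846,  0.13651551]), 'tvec': array([0.02472755, 0.58885957, 1.13785869])}
0.011 {'clock': 0.1, 'joint_positions': array([ 1.31502732e+00,  2.60587920e-01, -1.39239098e-01,  1.17269741e+00,
       -1.24446578e-05,  1.57085354e+00]), 'joint_vel': array([ 0.0004247 , -0.00050012,  0.00288748,  0.00036445, -0.00094535,
        0.00167323]), 'effort': array([ 4.84122957e-04, -4.06508410e+01,  2.54526776e+01,  1.00768724e-02,
        9.12809105e-05, -2.16075529e-05]), 'eef_pos': array([0.13267351, 0.50734784, 0.24156443]), 'eef_rot': array([-1.04001383e-04,  1.27564525e-01,  9.91829897e-01, -8.57788908e-04]), 'contact_force': array([0.27551281, 0.36360758, 0.1566421 ]), 'wrist_torque': array([-0.02135078, -0.0086473 , -0.00866508]), 'width': 0.9976496450182117}
```

View pics/scene0.png

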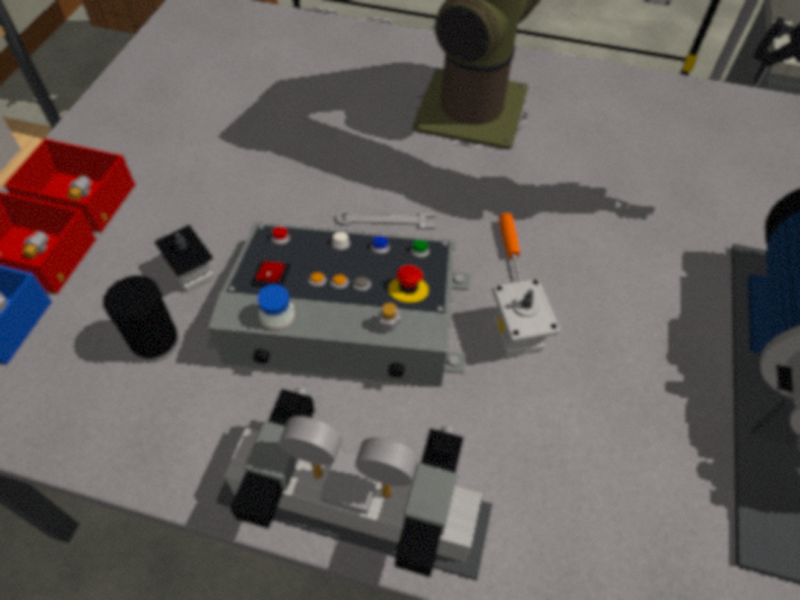

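View pics/top0.png

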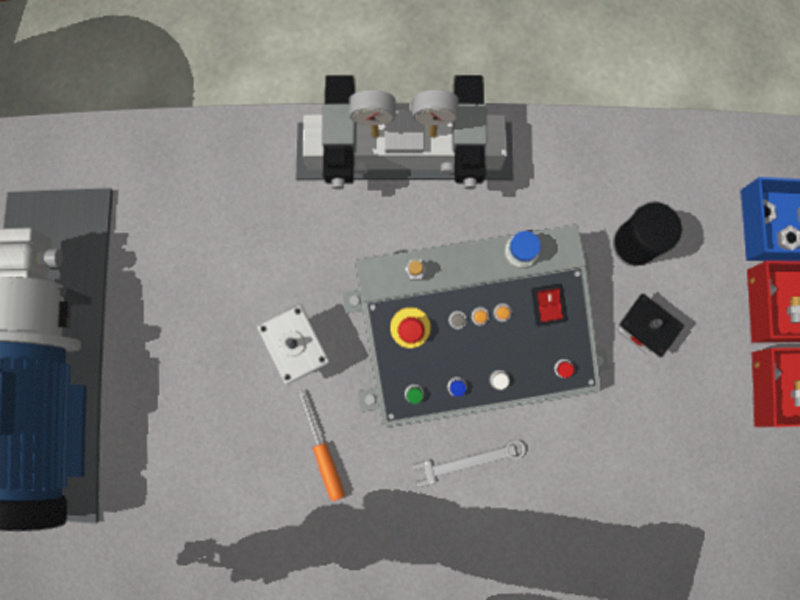

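Both views are clear. In the top picture (800x600), the front row from the left is green (414,394), blue (458,387), white (500,380) and stop (565,369). The rocker is at (549,305) and the e-stop at (410,328). I'll take enlarged crops of both views.

```bash
python3 - <<'E'
from station import bot
import cv2
a=bot.read_camera("top")[140:275,225:390]; cv2.imwrite("pics/topc.png",cv2.resize(a,None,fx=4.4,fy=4.4,interpolation=cv2.INTER_CUBIC))
a=bot.read_camera("scene")[135:215,130:300]; cv2.imwrite("pics/scc.png",cv2.resize(a,None,fx=4.4,fy=4.4,interpolation=cv2.INTER_CUBIC))
E
```

```text
(no output)
```

View pics/topc.png

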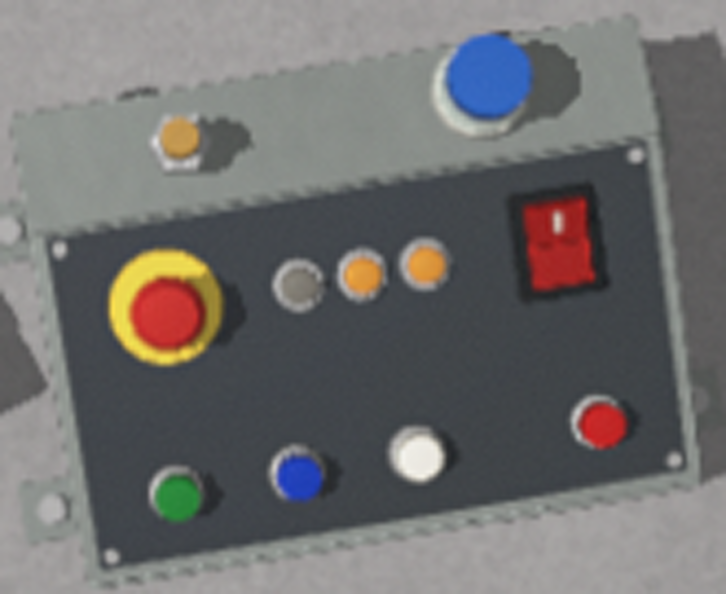

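View pics/scc.png

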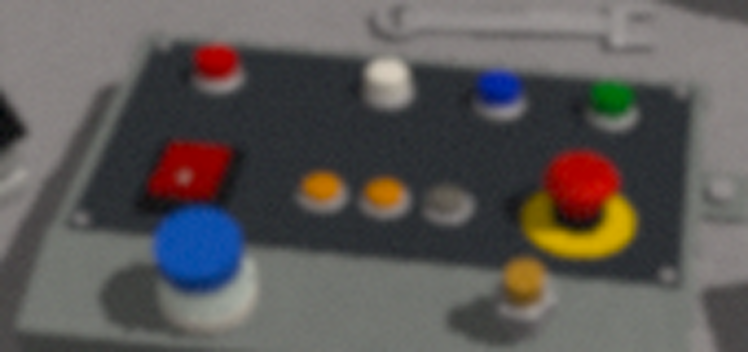

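The crops confirm this. The jar stands on the ledge behind the rocker, and the rocker's white line is on its far half. Next I'll fit the desk pose from both views.

```bash
cat > h.py <<'E'
import numpy as np, cv2
from scipy.spatial.transform import Rotation as R
from scipy.optimize import least_squares
from station import bot
a=np.radians(15)
# slope frame: origin = foot of white button; y = desk left
L={'green':(0,None,.018),'blue':(0,None,.018),'white':(0,0,.018),'stop':(0,None,.018),'estop':(.1,None,.037),'rocker':(.1,None,.008)}
top={'green':(178,498),'blue':(299,477),'white':(420,456),'stop':(603,426),'estop':(168,315),'rocker':(558,242)}
sc={'green':(613,96),'blue':(500,83),'white':(388,70),'stop':(217,57),'estop':(583,166)}
def frame(yaw): return R.from_euler('z',yaw)*R.from_euler('y',-a)
def pts(p):
    x,y,z,yaw,ys,ye,yr=p; Y={'green':.13,'blue':.065,'white':0,'stop':ys,'estop':ye,'rocker':yr}
    return {k:frame(yaw).apply((v[0],Y[k],v[2]))+[x,y,z] for k,v in L.items()}
C={n:bot.get_calibration(n) for n in('top','scene')}
def proj(n,P):
    c=C[n]; return cv2.projectPoints(np.array(P,float).reshape(-1,1,3),c['rvec'],c['tvec'],c['K'],c['dist'])[0][:,0]
def crop(d,ox,oy): return {k:((u+.5)/4.4-.5+ox,(v+.5)/4.4-.5+oy) for k,(u,v) in d.items()}
T,S=crop(top,225,140),crop(sc,130,135)
def res(p):
    P=pts(p); return np.concatenate([(proj(n,[P[k] for k in d])-np.array(list(d.values()))).ravel() for n,d in(('top',T),('scene',S))])
def fit(): return least_squares(res,[.45,0,.07,0,-.1,.13,-.1],loss='soft_l1')
def target(p,x,y,z):   # tip position in slope frame -> TCP position, orientation
    F=frame(p[3]); Rt=F*R.from_matrix([[-1,0,0],[0,1,0],[0,0,-1]])
    return F.apply((x,y,z+bot.nose_length))+p[:3], Rt
def go(p,x,y,z):
    t,Rt=target(p,x,y,z); s=bot.get_state(); q=s['eef_rot']; Rc=R.from_quat(np.r_[q[1:],q[0]])
    print('turn',(Rc.inv()*Rt).as_rotvec().round(4),'shift cm in current axes',(100*Rc.inv().apply(t-s['eef_pos'])).round(2),'in target axes',(100*Rt.inv().apply(t-s['eef_pos'])).round(2))
def tip(p):
    s=bot.get_state(); q=s['eef_rot']; Rc=R.from_quat(np.r_[q[1:],q[0]]); F=frame(p[3])
    print('tip slope mm',(1e3*F.inv().apply(s['eef_pos']+Rc.apply([0,0,bot.nose_length])-p[:3])).round(1),'F slope',F.inv().apply(s['contact_force']).round(1),'w',round(s['width'],3),'t',s['clock'])
E
python3 - <<'E'
from h import *
r=fit();p=r.x;print(p.round(4),r.cost);print(res(p).reshape(-1,2).round(2))
np.save('p.npy',p)
print(target(p,.114,p[6],.06)); go(p,.114,p[6],.07);go(p,.0,.065,.06)
E
```

```text
[ 0.4788 -0.1232  0.0627  0.1648 -0.0997  0.1202 -0.0917] 1.9186574086466015
[[-0.54  0.02]
 [-0.41  0.2 ]
 [-0.43  0.33]
 [-0.47 -0.04]
 [-0.5   0.06]
 [-0.   -0.02]
 [-0.51 -0.82]
 [-0.5  -0.25]
 [-0.55  0.34]
 [-0.46 -0.3 ]
 [-0.61  0.73]]
(array([ 0.58429531, -0.1986218 ,  0.16075302]), Rotation.from_matrix(array([[-9.52833835e-01, -1.64085182e-01,  2.55311057e-01],
                            [-1.58494115e-01,  9.86446173e-01,  4.24683702e-02],
                            [-2.58819045e-01, -3.46944695e-18, -9.65925826e-01]])))
turn [-0.0563 -0.2582 -0.4181] shift cm in current axes [-61.32 -56.99   7.21] in target axes [-29.74 -77.07  15.35]
turn [-0.0563 -0.2582 -0.4181] shift cm in current axes [-45.1  -47.07  11.11] in target axes [-18.34 -61.4   16.35]
```

The fit is good, with residuals around half a pixel and plausible geometry. Now I'll turn the tool square to the panel, shut the gripper and travel across.

```bash
python3 -m handwheel '[[[-0.0141,-0.0646,-0.1045],[0,0,0],1],[[-0.0141,-0.0646,-0.1045],[0,0,0],1],[[-0.0141,-0.0646,-0.1045],[0,0,0],1],[[-0.0141,-0.0646,-0.1045],[0,0,0],1],[[0,0,0],[-1.5,-3.8,0],1],[[0,0,0],[-1.5,-3.8,0],1],[[0,0,0],[-1.5,-3.8,0],1],[[0,0,0],[-1.5,-3.8,0],1],[[0,0,0],[-1.5,-3.8,0],1],[[0,0,0],[-1.5,-3.8,0],1],[[0,0,0],[-1.5,-3.8,0],1],[[0,0,0],[-1.5,-3.8,0],1]]' 20
python3 -m handwheel '[[[0,0,0],[-1.5,-3.8,0],1],[[0,0,0],[-1.5,-3.8,0],1],[[0,0,0],[-1.5,-3.8,0],1],[[0,0,0],[-1.5,-3.8,0],1],[[0,0,0],[-1.5,-3.8,0],1],[[0,0,0],[-1.5,-3.8,1],1],[[0,0,0],[-1.5,-3.8,1],1],[[0,0,0],[-1.5,-3.8,1],1],[[0,0,0],[-1.5,-3.8,1],1],[[0,0,0],[-1.5,-3.8,1],1],[[0,0,0],[0,0,1],1],[[0,0,0],[0,0,0],1]]'
python3 - <<'E'
from h import *
p=np.load('p.npy');tip(p);go(p,.115,p[6],.04)
E
```

```text
clock: 1.4
eef_pos: [0.2972, 0.2255, 0.2732]
eef_rot: [0.131, -0.082, 0.988, 0.012]
contact_force: [0.6, 0.5, -0.1]
width: 0.001
clock: 2.6
eef_pos: [0.5166, -0.1218, 0.2514]
eef_rot: [0.128, -0.081, 0.988, 0.012]
contact_force: [-0.4, 0.5, -0.8]
width: -0.001
tip slope mm [ 85.1  -4.8 161.6] F slope [-0.5  0.6 -0.6] w -0.001 t 2.6
turn [ 0.0029 -0.0031 -0.0025] shift cm in current axes [-3.04 -8.71 12.13] in target axes [-2.98 -8.69 12.16]
```

```bash
python3 -m handwheel '[[[0.0029,-0.0031,-0.0025],[-1.5,-4.35,0],1],[[0,0,0],[-1.5,-4.35,0],1],[[0,0,0],[0,0,3],1],[[0,0,0],[0,0,3],1],[[0,0,0],[0,0,3],1],[[0,0,0],[0,0,2],1],[[0,0,0],[0,0,1],1],[[0,0,0],[0,0,0],1],[[0,0,0],[0,0,0],1]]'
python3 - <<'E'
from h import *
p=np.load('p.npy');tip(p);go(p,.115,p[6],.02)
a=bot.read_camera("top")[140:275,225:390]; b=bot.read_camera("scene")[125:215,130:300]
f=lambda i:cv2.resize(i,(720,600-200 if 0 else int(720*i.shape[0]/i.shape[1])),interpolation=cv2.INTER_CUBIC)
cv2.imwrite("pics/r.png",cv2.resize(np.vstack([f(a),f(b)]),None,fx=.6,fy=.6,interpolation=cv2.INTER_AREA))
E
```

```text
clock: 3.5
eef_pos: [0.5919, -0.1971, 0.1468]
eef_rot: [0.133, -0.083, 0.988, 0.01]
contact_force: [0.1, 0.4, 0.1]
width: -0.001
tip slope mm [117.9 -91.4  44.5] F slope [0.1 0.3 0.1] w -0.001 t 3.5
turn [-0.002   0.0048  0.0031] shift cm in current axes [ 0.3  -0.02  2.45] in target axes [ 0.29 -0.03  2.45]
```

View pics/r.png

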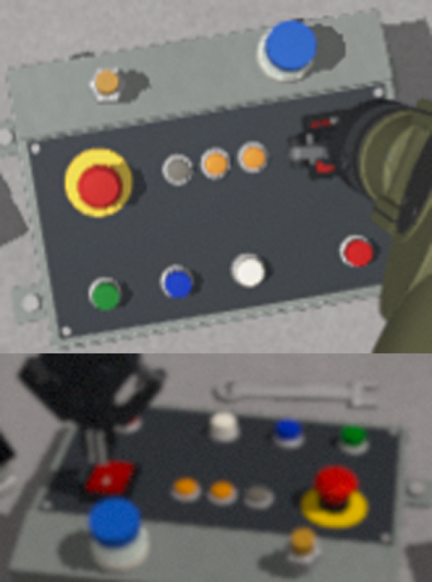

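The fingers hover over the rocker: tip near (100,462), rocker near (110,480) in the lower half. I'll check that against the projected model.

```bash
python3 - <<'E'
from h import *
p=np.load('p.npy');s=bot.get_state();q=s['eef_rot'];Rc=R.from_quat(np.r_[q[1:],q[0]])
t=s['eef_pos']+Rc.apply([0,0,.011]); F=frame(p[3])
for P in (t,t+F.apply([0,.0145,0]),t-F.apply([0,.0145,0]),F.apply([.1,p[6],.012])+p[:3]):
    u=proj('scene',[P])[0]; print((u-[130,125])*2.541+[0,353])
E
```

```text
[ 98.01790975 457.9888828 ]
[113.87544055 459.49988026]
[ 82.18674815 456.48042678]
[106.59192744 474.99907129]
```

The model and picture agree. Now I'll press the rocker, gently near the end.

```bash
python3 -m handwheel '[[[-0.002,0.0048,0.0031],[0.2,0,0.8],1],[[0,0,0],[0,0,0.8],1],[[0,0,0],[0,0,0.8],1],[[0,0,0],[0,0,0.3],1],[[0,0,0],[0,0,0.2],1],[[0,0,0],[0,0,0],1],[[0,0,0],[0,0,0],1]]'
python3 -c "
from h import *
tip(np.load('p.npy'))"
python3 -m handwheel '[[[0,0,0],[0,0,0.2],1],[[0,0,0],[0,0,0.1],1],[[0,0,0],[0,0,0],1]]'
python3 -c "
from h import *
tip(np.load('p.npy'))"
```

```text
clock: 4.3
eef_pos: [0.5968, -0.1966, 0.1168]
eef_rot: [0.129, -0.081, 0.988, 0.011]
contact_force: [-0.1, 0.1, -0.5]
width: -0.003
tip slope mm [114.8 -91.8  14.3] F slope [-0.2  0.1 -0.4] w -0.003 t 4.3
clock: 4.6
eef_pos: [0.5973, -0.1966, 0.1157]
eef_rot: [0.13, -0.081, 0.988, 0.011]
contact_force: [-6.3, 1.3, 10.2]
width: -0.001
tip slope mm [115.  -91.9  13.1] F slope [-3.1  2.3 11.4] w -0.001 t 4.6
```

```bash
python3 -m handwheel '[[[0,0,0],[0,0,0.15],1],[[0,0,0],[0,0,0.1],1],[[0,0,0],[0,0,0],1],[[0,0,0],[0,0,0],1]]'
python3 -c "
from h import *
tip(np.load('p.npy'))"
```

```text
clock: 5.0
eef_pos: [0.5974, -0.1967, 0.1155]
eef_rot: [0.13, -0.081, 0.988, 0.01]
contact_force: [-14.9, 2.5, 26.1]
width: 0.001
tip slope mm [115.1 -91.9  12.9] F slope [-7.1  5.  28.9] w 0.001 t 5.0
```

It's hard against the stop at about 12.9 mm with 29 N. I'll back off and move to hover over the reset button, then look.

```bash
python3 -m handwheel '[[[0,0,0],[0,0,-1],1],[[0,0,0],[0,0,-2],1],[[0,0,0],[0,0,-2.5],1],[[0,0,0],[0,0,0],1]]'
python3 - <<'E'
from h import *
p=np.load('p.npy');tip(p);go(p,0,.065,.045)
E
```

```text
clock: 5.4
eef_pos: [0.5863, -0.1998, 0.1686]
eef_rot: [0.132, -0.081, 0.988, 0.009]
contact_force: [1.6, 0.1, 0.2]
width: 0.004
tip slope mm [117.7 -93.2  67.1] F slope [ 1.6 -0.1 -0.2] w 0.004 t 5.4
turn [-0.003   0.0042 -0.0005] shift cm in current axes [11.79 15.82  2.11] in target axes [11.77 15.82  2.21]
```

```bash
python3 -m handwheel '[[[-0.003,0.004,0],[2.9,3.9,0],1],[[0,0,0],[2.9,3.9,0],1],[[0,0,0],[2.9,3.9,0],1],[[0,0,0],[2.9,3.9,0],1],[[0,0,0],[0,0,1],1],[[0,0,0],[0,0,1],1],[[0,0,0],[0,0,0],1],[[0,0,0],[0,0,0],1]]'
python3 - <<'E'
from h import *
p=np.load('p.npy');tip(p);go(p,0,.065,.024)
a=bot.read_camera("top")[140:275,225:390]; b=bot.read_camera("scene")[115:215,130:300]
f=lambda i:cv2.resize(i,(560,int(560*i.shape[0]/i.shape[1])),interpolation=cv2.INTER_CUBIC)
f2=f(a);b2=f(b);cv2.imwrite("pics/s.png",np.hstack([cv2.resize(a,None,fx=2.4,fy=2.4)[:240],cv2.resize(b,None,fx=2.4,fy=2.4)]))
cv2.imwrite("pics/rock.png",np.hstack([cv2.resize(a[35:75,105:145],(380,380),interpolation=2),cv2.resize(b[40:75,20:65],(400,380),interpolation=2)]))
E
```

```text
clock: 6.2
eef_pos: [0.4547, -0.063, 0.1164]
eef_rot: [0.128, -0.081, 0.988, 0.012]
contact_force: [0.7, 0.7, 0.4]
width: 0.001
tip slope mm [ 0.5 63.4 44.5] F slope [0.8 0.5 0.2] w 0.001 t 6.2
turn [ 0.0028 -0.0045 -0.0016] shift cm in current axes [0.05 0.16 2.05] in target axes [0.06 0.16 2.05]
```

View pics/s.png

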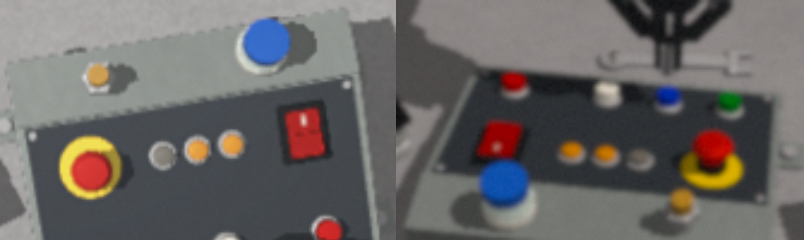

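View pics/rock.png

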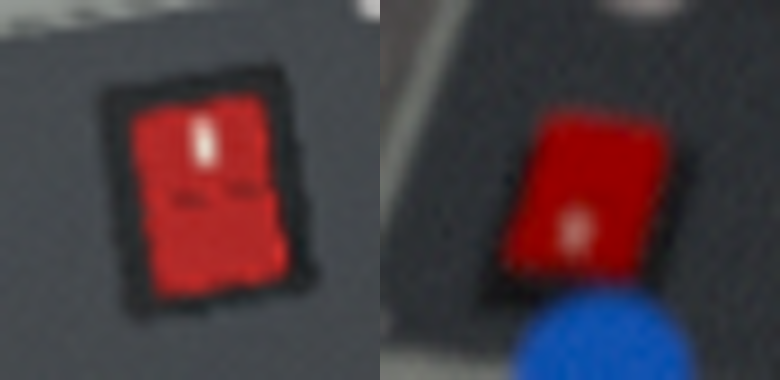

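In the scene crop the fingertips hover just above the blue cap, at (667,62) over (668,97). The rocker looks tipped, so I'll compare it with the first picture numerically.

```bash
python3 - <<'E'
from h import *
o=cv2.imread('pics/topc.png'); n=cv2.resize(bot.read_camera("top")[140:275,225:390],None,fx=4.4,fy=4.4,interpolation=cv2.INTER_CUBIC)
for i in(o,n):
    c=i[180:305,500:615].astype(int); m=(c[...,2]>130)&(c[...,1]<80); ys=np.where(m)[0]
    print('rows',np.percentile(ys,[1,99])+180,'far',c[25:50,35:50].mean((0,1)).round(),'near',c[75:100,40:80].mean((0,1)).round())
o=cv2.imread('pics/scc.png'); n=cv2.resize(bot.read_camera("scene")[135:215,130:300],None,fx=4.4,fy=4.4,interpolation=cv2.INTER_CUBIC)
for i in(o,n):
    c=i[130:225,135:250].astype(int); m=(c[...,2]>110)&(c[...,1]<70); ys,xs=np.where(m)
    print('rows',np.percentile(ys,[1,99])+130,'cols',np.percentile(xs,[1,99])+135, 'far',c[52:65,25:40].mean((0,1)).round(),'near',c[20:35,50:80].mean((0,1)).round())
E
```

```text
rows [204. 285.] far [ 31.  32. 148.] near [ 37.  38. 166.]
rows [202. 286.] far [ 42.  44. 175.] near [ 40.  41. 177.]
rows [145. 191.] cols [157. 223.] far [  4.   3. 109.] near [  0.   1. 140.]
rows [136. 195.] cols [157. 224.] far [  3.   3. 136.] near [  0.   0. 151.]
```

The near edge has risen about 2 px in the scene view and the shading has changed, so the rocker is over and the supply is on. Next is the reset button.

```bash
python3 -m handwheel '[[[0.003,-0.004,0],[0,0.16,0.8],1],[[0,0,0],[0,0,0.8],1],[[0,0,0],[0,0,0.5],1],[[0,0,0],[0,0,0.3],1],[[0,0,0],[0,0,0.2],1],[[0,0,0],[0,0,0],1],[[0,0,0],[0,0,0],1]]'
python3 -c "
from h import *
tip(np.load('p.npy'))"
python3 -m handwheel '[[[0,0,0],[0,0,0.2],1],[[0,0,0],[0,0,0.2],1],[[0,0,0],[0,0,0.1],1],[[0,0,0],[0,0,0],1],[[0,0,0],[0,0,0],1]]'
python3 -c "
from h import *
tip(np.load('p.npy'))"
```

```text
clock: 7.1
eef_pos: [0.4595, -0.0596, 0.0914]
eef_rot: [0.129, -0.081, 0.988, 0.011]
contact_force: [-1.0, -0.0, 1.2]
width: -0.0
tip slope mm [-0.9 65.9 19. ] F slope [-0.6  0.2  1.4] w -0.0 t 7.1
clock: 7.6
eef_pos: [0.4608, -0.0594, 0.0868]
eef_rot: [0.13, -0.081, 0.988, 0.011]
contact_force: [-4.5, -0.5, 6.6]
width: 0.003
tip slope mm [-0.8 65.9 14.2] F slope [-2.7  0.2  7.5] w 0.003 t 7.6
```

```bash
python3 -m handwheel '[[[0,0,0],[0,0,0.15],1],[[0,0,0],[0,0,0.1],1],[[0,0,0],[0,0,0],1],[[0,0,0],[0,0,0],1]]'
python3 -c "
from h import *
tip(np.load('p.npy'))"
python3 -m handwheel '[[[0,0,0],[0,0,-1],1],[[0,0,0],[0,0,-1.5],1],[[0,0,0],[0,0,-1.5],1],[[0,0,0],[0,0,0],1],[[0,0,0],[0,0,0],1]]'
python3 -c "
from h import *
p=np.load('p.npy');tip(p);go(p,0,0,.024)"
```

```text
clock: 8.0
eef_pos: [0.461, -0.0594, 0.0864]
eef_rot: [0.13, -0.081, 0.988, 0.011]
contact_force: [-18.2, -0.5, 33.6]
width: 0.001
tip slope mm [-0.7 65.9 13.7] F slope [-8.7  2.5 37.1] w 0.001 t 8.0
clock: 8.5
eef_pos: [0.452, -0.061, 0.1228]
eef_rot: [0.13, -0.081, 0.988, 0.011]
contact_force: [-0.7, -0.4, 0.4]
width: -0.002
tip slope mm [-0.1 65.7 51.3] F slope [-0.6 -0.3  0.6] w -0.002 t 8.5
turn [-0.0001  0.0003 -0.0008] shift cm in current axes [-0.01 -6.57  2.73] in target axes [-0.01 -6.57  2.73]
```

Reset bottomed out at 13.7 mm and has been released. Now the jog button, with a little less push.

```bash
python3 -m handwheel '[[[0,0,0],[0,-3.3,0],1],[[0,0,0],[0,-3.27,0],1],[[0,0,0],[0,0,1],1],[[0,0,0],[0,0,1],1],[[0,0,0],[0,0,0.7],1],[[0,0,0],[0,0,0.4],1],[[0,0,0],[0,0,0.3],1],[[0,0,0],[0,0,0.2],1],[[0,0,0],[0,0,0.1],1],[[0,0,0],[0,0,0],1],[[0,0,0],[0,0,0],1]]'
python3 -c "
from h import *
tip(np.load('p.npy'))"
```

```text
clock: 9.6
eef_pos: [0.4703, -0.1233, 0.0868]
eef_rot: [0.129, -0.081, 0.988, 0.012]
contact_force: [-5.0, 2.9, 4.4]
width: -0.001
tip slope mm [-1.8  1.4 14.5] F slope [-3.1  3.7  5.4] w -0.001 t 9.6
```

```bash
python3 -m handwheel '[[[0,0,0],[0,0,0.1],1],[[0,0,0],[0,0,0.1],1],[[0,0,0],[0,0,0],1],[[0,0,0],[0,0,0],1]]'
python3 - <<'E'
from h import *
tip(np.load('p.npy'))
cv2.imwrite("pics/f.png",cv2.resize(bot.read_camera("scene")[105:215,130:310],None,fx=4,fy=4,interpolation=2))
tip(np.load('p.npy'))
E
```

```text
clock: 10.0
eef_pos: [0.4707, -0.1233, 0.0864]
eef_rot: [0.129, -0.081, 0.988, 0.011]
contact_force: [-12.2, 2.3, 21.0]
width: 0.001
tip slope mm [-1.6  1.3 13.9] F slope [-5.8  4.3 23.3] w 0.001 t 10.0
tip slope mm [-1.6  1.3 13.9] F slope [-5.7  3.8 23.8] w -0.003 t 10.05
```

View pics/f.png

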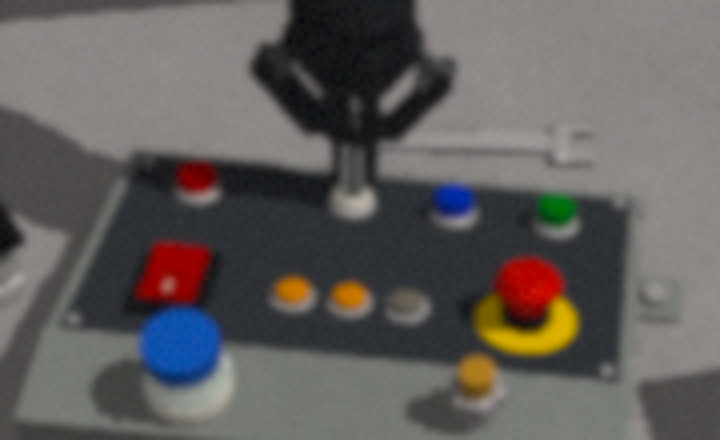

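The picture shows the fingertips on the white cap (352,200) with 24 N, at the stop. The blue cap is out again, the rocker is on and everything else is in place, so I'm handing in.

```bash
python3 -c "
from h import *
bot.sign_off(); tip(np.load('p.npy'))"
```

```text
the job is handed in; nothing more can be done
the job is handed in; nothing more can be done
```

The pump-priming sequence is finished and handed in at about 10 s, with the arm still holding the jog button in.

- **Supply rocker:** I pressed the far end down to a hard stop, at 12.9 mm measured with 29 N. Before and after pictures show the near half raised, so the supply was on before any button was touched.
- **Reset button (blue):** I pressed it from about 19 mm to a hard stop at 13.7 mm. That took about 37 N, more than it needed but within the limit as measured. I then let it go, and the last picture shows it fully out.
- **Jog button (white):** it is held in at its stop, at 13.9 mm with about 24 N against the 6 N spring.

The measured heights are about 0.7–0.9 mm above nominal throughout, which fits the 2 mm camera calibration. I judged "fully in" from the sharp rise in force at the stop.

In the last picture the start, stop and emergency-stop look untouched, as do the loose parts in view. No check failed. I could not take a reading after handing in, because the interface was closed by then.

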